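# Setting the running clearance of a solder reel stand

### The arm

A 7-joint arm with a two-finger parallel gripper is mounted at the origin on a cart in front of the work surface, level with it; the furniture and walls round the work are solid. World frame = base frame: x ahead of the robot, y to its left, z up, the work surface at z = 0. Lengths are in m, angles in degrees, forces in N, time in s.
With the tool pointing down it reaches from about 0.425 to 0.875 m from the base axis. Payload 4.7 kg.
Tool frame: the origin (TCP) lies on the mounting face of the last link; the fingertips stand 182 mm ahead of it and the grasp point (between the pads) lies 164 mm ahead of it; z points along the fingers, y is the line along which they close (so a half turn about z gives the same grasp; the last joint's range is limited). The gripper opens to 87 mm and grips with 3 to 60 N. Pads are 19 mm wide; open, the fingers measure 117 mm over their backs; the gripper's body (75 mm by 190 mm) begins 51 mm behind the grasp point.
Start: joints at [-69.093, 18.392, -4.016, 83.108, 1.295, 78.541, -3.26], TCP at [0.223, 0.61, 0.405] pointing down, gripper open.
Joint ranges: [-163.93, 163.93], [-17.29, 119.83], [-79.2, 71.16], [3.27, 140.29], [-89.18, 269.18], [5.43, 117.66], [-154.24, 154.24]. Speed limits (degrees/s): [147.25, 147.25, 180, 180, 180, 180, 180].

### API

Orientations are given as [roll, pitch, yaw] about the fixed x, y, z axes, in that order (R = Rz(yaw) Ry(pitch) Rx(roll)).
In Python, from cell import env gives the robot as it stands.
- The arm moves only by the tool servo_tool, never from a script. Its argument "plan" is a list of rows, each an object with "xyz": the shift along the tool's x, y, z in cm, a list of three; "twist": the turn, a rotation vector about the tool's x, y, z in degrees, a list of three; "jaw": the closure, from 0 (fully open) to 1 (shut). In form: [{"xyz": [x, y, z], "twist": [wx, wy, wz], "jaw": jaw}, ...]. A call has 1 to 10 rows; each row is the pose to reach, as a shift and turn from the pose commanded when the call began, along the tool's axes at that moment; what a row does not reach only later rows make up. A row lasts 1/12 s, in which the tool goes at most 41.7 mm and 7.16 degrees, less where a joint would pass 70% of its speed; a pose out of reach is approached as far as the arm can. A call with a gripper value outside its range is refused whole. The fingers move at their own pace and stop on an object; "newtons" is the grip in N (left out, the last holds). Time passes only in rows, so rows that repeat a pose let the fingers close. It gives the time, the measured TCP pose, the force, the opening and the grip force at its end, in the units of the state.
- env.get_obs(): the state, without advancing time (a new reading comes with each control period).
- env.read_camera(name): name is "side" or "top" or "wrist"; returns a dict with "img" (420x560x3 uint8, red, green, blue), "camera_matrix" (3x3 intrinsics, pixels), "k1" (the pictures are not rectified: a ray, as slopes to the right and down, at radius r is drawn at 1 + k1 r^2 times it, then the intrinsics apply), "R" (3x3) and "t" (3): a world point X has camera coordinates R X + t. Camera axes: x right, y down, z forward; pixel columns grow to the right and rows downward; lengths in m; the calibration is good to about 2 mm. A picture is of the moment at which its call begins. There is no depth.
- env.sign_off(): hands the job in; it is judged then, once.
The state is a dict: "time_s": time; "qpos": joint angles; "joint_velocities": joint speeds; "effort": joint torques, N m; "tool_pos": TCP position; "tool_rot": TCP orientation; "force": force on the tool from outside, world axes, zero at the start; "wrist_torque": the same for the moment, N m; "grip_width": finger opening in m; "grasp_force": force on a finger pad.
Only numpy, scipy, OpenCV 4.12 (cv2) and the standard library are available. Lean on these libraries where they do the work, as an engineer would, in place of code of your own. Each camera call takes 0.05 s, during which the arm holds its last target. There are 200 camera calls.

### The job

The solder reel has been dropped onto its stand and now has to be kept on it. Pick up the slotted keeper plate by its sleeved handle, slide it fully home under the knurled nut so that it lies flat on the reel with the spindle in its slot, and let go of it; then run the nut down until it bottoms on the keeper, and back it off a quarter turn so that the reel runs free without slack. Finish while still holding the nut at that setting with the gripper (its lock screw is nipped up next), with the keeper still home and the loose tools and jars around left where they are.

Things in the scene. Friction and masses are not known exactly. Their poses are not given: they have to be found in the camera images.
- stand: reel stand, fixed on a flat grey pad (its top 13 mm above the bench): dark round base 82 mm across, 12 mm thick, with an upright threaded steel spindle, 8 mm in diameter, its top 97 mm above the pad. On the base sits a black reel of solder wire, 64 mm across, 44 mm tall, free to turn, top flange 56 mm above the pad. Origin: centre of the base's underside, z up
- seat (a point): point on the spindle's axis at the height of the reel's top flange (56 mm above the pad): the keeper's slot centre and underside belong here. Axes as the stand
- nut: plain brass knurled nut on the spindle, captive, 24 mm in diameter, 28 mm tall, about 70 g; origin at the centre of its underside, z up along the spindle. Bottomed, its underside is 61 mm above the pad, on the top face of the keeper; as it starts it stands 3.4 to 4.8 mm higher. The spindle sticks out above it by 3 to 8 mm
- nut_grip (a point): point on the nut's axis 18 mm above its underside (10 mm below its top), inside the part to grip
- nut_turn (a joint): turn of the nut on its right-hand thread, rad: 0 = bottomed (hard stop), growing as it is unscrewed (anticlockwise seen from above, positive about z up) to 6.2; clockwise runs it down. It starts at 3.6 to 5.0. Lead 6 mm a turn: it rises 0.95 mm for each rad. Friction about 0.03 N m; it stays where it is left
- keeper: loose plain steel C-shaped plate, 44 mm across, 5 mm thick, about 60 g, flat on the grey pad left of the stand. Origin: centre of the plate's round, on the underside, z up. Its 12 mm slot opens toward its +x (tips at +19 mm, flared mouth), closed end at x = -6 mm: 2 mm of play on the spindle. Its handle lies along -x: black sleeve from -39 to -81 mm, 16 mm wide, 9 mm tall, flush below
- keeper_slot (a point): the keeper's origin: centre of its plate, on the underside, where the spindle's axis is when the keeper is home; axes as the keeper
- keeper_handle (a point): middle of the keeper's sleeved handle, at half its height, 58 mm from the plate's centre: the place to grip it, 16 mm across; axes as the keeper
- driver: bystander: precision screwdriver with a blue handle, 149 mm long, on the near edge of the grey pad; leave it
- paste_jar: bystander: small paste jar, 29 mm across and 20 mm tall, on the pad between the keeper and the robot; leave it
- spare_reel: bystander: smaller spare reel of solder, 54 mm across and 33 mm tall, on the bench behind the stand; leave it

How it is judged (in metres and radians):
On the way, in this order (a step that is already met when the one before it is completed fails the run):
1. the keeper lies home on the reel with the spindle at the end of its slot, under the nut, and has been let go (horizontal distance between keeper_slot and seat below 0.005 m and z of keeper_slot in the frame of seat between -0.003 and 0.003 m and angle between keeper's own z axis and vertical below 0.1 rad and contact force between the fingers and keeper below 0.3 N), for 0.2 s.
2. the nut has been run down until it bottoms on the keeper (value of joint nut_turn below 0.09 rad and horizontal distance between keeper_slot and seat below 0.005 m), for 0.1 s.
At the end, for the whole second after the job is handed in: The nut stands 90 degrees (give or take 20) off its bottomed position and the gripper still holds it, centred within 15 mm, with more than 2 N; the keeper lies flat on the reel, its slot centre within 5 mm of the spindle axis, untouched by the robot (all of step 1 and value of joint nut_turn between 1.22 and 1.92 rad and contact force between the fingers and nut above 2 N and horizontal distance between the grasp point and nut_grip below 0.015 m and contact force between the arm and keeper below 0.3 N); the arm keeps its last pose, push and grip.
It fails at once if a bystander (screwdriver, paste jar, spare reel) is moved by more than 25 mm (distance of any of driver, paste_jar, spare_reel from where it was at the start of the episode above 0.025 m).
It also fails if it takes over 66 s, if anything falls off the work surface, if the arm or the gripper's body presses on something with over 40 N, if the wrist force passes 120 N, or if a joint passes its speed limit or range.

## Working session

There is one attempt and no reset: what is moved stays moved. The work goes in short steps, Python scripts to look and compute and a tool call to move; the robot and the scene stay as the last step left them, time stands still between calls to the robot, and variables do not carry over. Pictures are saved under pics/ and viewed, at most 10 in all, crops included, and the job is handed in when it is done.

Besides the shell and the picture viewer there is one more tool, called after ">>>" by a JSON object that holds its "op" and its "data", one argument or row to a line. servo_tool: Moves the arm, as the interface text tells. Its arguments: {"type":"object","properties":{"plan":{"type":"array","items":{"type":"object","properties":{"xyz":{"type":"array","items":{"type":"number"}},"twist":{"type":"array","items":{"type":"number"}},"jaw":{"type":"number"}}}},"newtons":{"type":"number"}},"required":["plan"]}

```bash
mkdir -p pics; ls; python3 - <<'E'
from cell import env
import cv2,json
o=env.get_obs();print(o)
for n in("top","side"):
    d=env.read_camera(n);cv2.imwrite(f"pics/{n}0.png",d["img"][:,:,::-1]);print(n,d["camera_matrix"],d["k1"],d["R"],d["t"])
E
```

```text
pics
{'time_s': 0.0, 'qpos': array([-69.09240706,  18.43948898,  -4.0144947 ,  83.1754262 ,
         1.2945156 ,  78.54147324,  -3.26040682]), 'joint_velocities': array([ 0.01514011, -0.0496016 , -0.06355643,  0.00159192, -0.17085197,
        0.02157266,  0.01429186]), 'effort': array([-3.94830695e-04, -4.91292679e+01, -4.03837385e-01, -3.12530637e+01,
       -6.37247809e-02,  4.39531286e-02,  1.72522869e-04]), 'tool_pos': array([0.2233429 , 0.61020088, 0.40365158]), 'tool_rot': array([-1.79888826e+02,  5.67857218e-03,  1.59900686e+02]), 'force': array([-0.09617728, -0.13323648, -0.26306602]), 'wrist_torque': array([0.00277306, 0.01490779, 0.01040305]), 'grasp_force': 0.0, 'grip_width': 0.0870539147603953}
top [[508.8941691    0.         278.27625031]
 [  0.         508.8941691  214.80031428]
 [  0.           0.           1.        ]] -0.06191043805659324 [[-0.02007529 -0.99976141  0.00860846]
 [-0.98743446  0.01847638 -0.15694525]
 [ 0.15674875 -0.01165101 -0.98756979]] [0.25821437 0.44920934 0.88640673]
side [[399.48153338   0.         277.44107377]
 [  0.         399.48153338 209.40860876]
 [  0.           0.           1.        ]] -0.041188288384137815 [[ 0.99989834 -0.01421737 -0.00108116]
 [-0.00779928 -0.48188803 -0.87619809]
 [ 0.01193623  0.87611745 -0.48194993]] [-0.43731562  0.22479488  0.65310748]
```

View pics/top0.png

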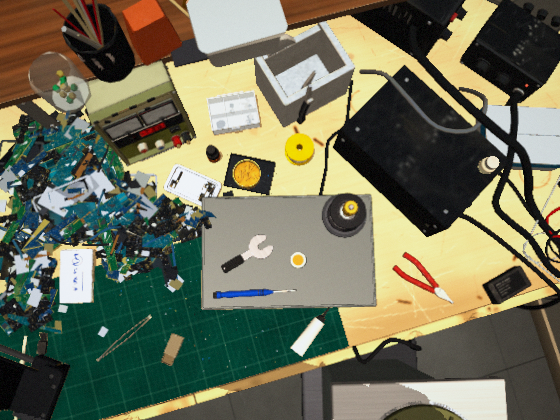

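View pics/side0.png

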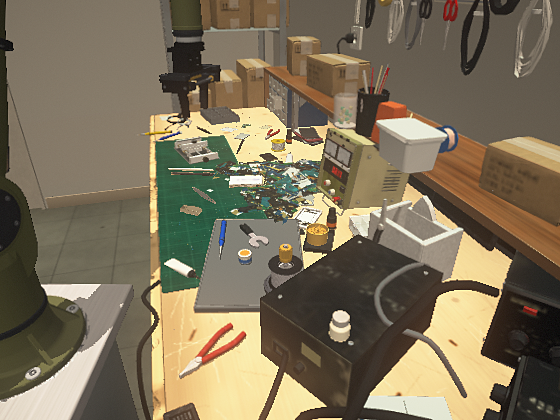

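The top view shows the keeper plate near (259,246), its sleeve near (232,264), the nut near (349,208) and the jar at (298,260). The side view shows the nut at (286,250) and the plate at (260,240). I'll enlarge both.

```bash
python3 - <<'E'
import cv2
a=cv2.imread("pics/top0.png")[180:310,200:380];cv2.imwrite("pics/topc.png",cv2.resize(a,None,fx=4,fy=4,interpolation=cv2.INTER_CUBIC))
a=cv2.imread("pics/side0.png")[210:300,200:320];cv2.imwrite("pics/sidec.png",cv2.resize(a,None,fx=6,fy=6,interpolation=cv2.INTER_CUBIC))
E
```

```text
(no output)
```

View pics/topc.png

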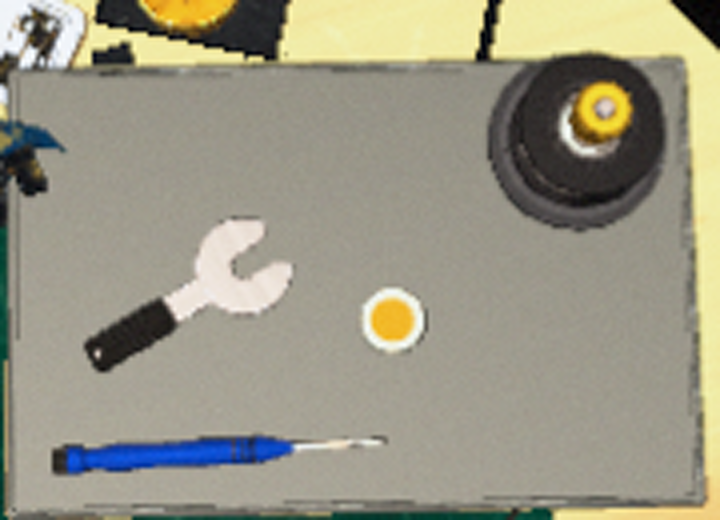

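View pics/sidec.png

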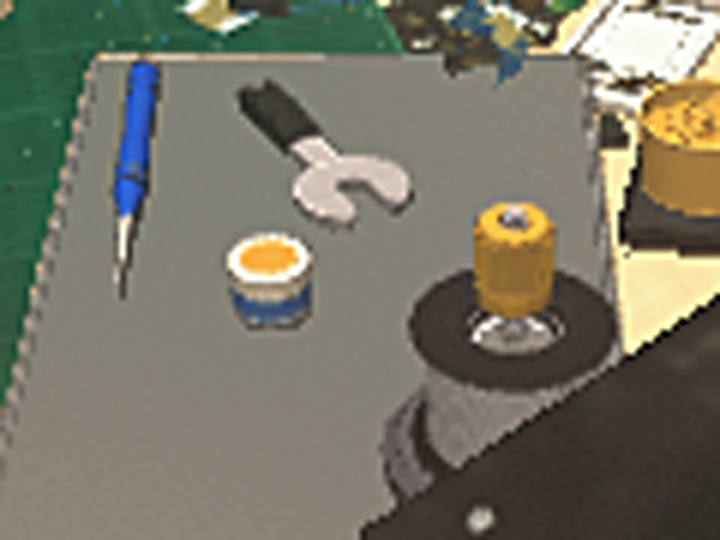

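Top crop: spindle tip (605,107), flange centre (588,128), plate centre (241,266), sleeve centre (132,336), jar (393,320). Side crop: spindle tip (516,213), flange centre (513,328), plate (353,188), sleeve (282,116), jar top (269,256).

```bash
cat >h.py <<'E'
import numpy as np,cv2
from scipy.optimize import least_squares
from cell import env
def proj(c,X):
    rv,_=cv2.Rodrigues(c["R"]);return cv2.projectPoints(np.array(X,float).reshape(-1,3),rv,np.array(c["t"],float),c["camera_matrix"],np.array([c["k1"],0,0,0.]))[0].reshape(-1,2)
def ray(c,p):
    n=cv2.undistortPoints(np.array([[p]],float),c["camera_matrix"],np.array([c["k1"],0,0,0.]))[0,0]
    R=np.array(c["R"]);return -R.T@c["t"],R.T@np.r_[n,1]
def onz(c,p,z):
    o,d=ray(c,p);return o+d*(z-o[2])/d[2]
def tri(cs,ps):
    A=[];b=[]
    for c,p in zip(cs,ps):
        o,d=ray(c,p);d=d/np.linalg.norm(d);P=np.eye(3)-np.outer(d,d);A.append(P);b.append(P@o)
    X=np.linalg.lstsq(np.vstack(A),np.hstack(b),rcond=None)[0]
    return X,[float(np.linalg.norm(proj(c,X)[0]-p)) for c,p in zip(cs,ps)]
E
python3 - <<'E'
from h import *
np.set_printoptions(precision=4,suppress=True)
T=env.read_camera("top");S=env.read_camera("side");W=env.read_camera("wrist")
t=lambda x,y:(x/4+200-.375,y/4+180-.375); s=lambda x,y:(x/6+200-.42,y/6+210-.42)
for n,a,b,z in [("tip",(605,107),(516,213),.11),("flange",(588,128),(513,328),.069),("plate",(241,266),(353,188),.018),("sleeve",(132,336),(282,116),.022),("jar",(393,320),(269,256),.033)]:
    print(n,*tri([T,S],[t(*a),s(*b)]),"topplane",onz(T,t(*a),z),"side",onz(S,s(*b),z))
# wrist camera pose in tool frame
from scipy.spatial.transform import Rotation as Ro
o=env.get_obs();R0=Ro.from_euler("xyz",o["tool_rot"],degrees=True).as_matrix()
c=-W["R"].T@W["t"];print("cam in tool",R0.T@(c-o["tool_pos"]),(W["R"]@R0),W["camera_matrix"][0,0])
E
```

```text
tip [0.4542 0.1288 0.1084] [0.1170920137943286, 0.10862665564922924] topplane [0.4541 0.129  0.11  ] side [0.4539 0.1264 0.11  ]
flange [0.4531 0.1298 0.0649] [0.22041443972094582, 0.20831895003164044] topplane [0.452  0.1304 0.069 ] side [0.4533 0.1244 0.069 ]
plate [0.3991 0.284  0.016 ] [0.31176360140213366, 0.25320662026924773] topplane [0.3995 0.284  0.018 ] side [0.3987 0.2808 0.018 ]
sleeve [0.369 0.334 0.017] [0.189427891885817, 0.14594496920479555] topplane [0.3683 0.3336 0.022 ] side [0.3699 0.326  0.022 ]
jar [0.3721 0.216  0.0328] [0.23618691717544296, 0.20309660797922177] topplane [0.3725 0.216  0.033 ] side [0.3717 0.2155 0.033 ]
cam in tool [ 0.0826 -0.0002  0.0201] [[-0.0011  1.      0.0006]
 [-0.9535 -0.0009 -0.3015]
 [-0.3015 -0.0009  0.9535]] 291.1075079769442
```

```bash
cat >>h.py <<'E'
from scipy.spatial.transform import Rotation as Ro
def go(x,y,z,yaw):
    o=env.get_obs();R=Ro.from_euler("xyz",o["tool_rot"],degrees=True);G=Ro.from_euler("xyz",[180,0,yaw],degrees=True)
    print("at",np.round(o["tool_pos"],4),np.round(o["tool_rot"],2),"q7 %.1f w %.4f F"%(o["qpos"][6],o["grip_width"]),np.round(o["force"],1))
    print("xyz cm",np.round(R.inv().apply(np.array([x,y,z])-o["tool_pos"])*100,2),"twist",np.round((R.inv()*G).as_rotvec(degrees=True),2))
E
python3 - <<'E'
from h import *
T=env.read_camera("top");S=env.read_camera("side")
for a,b in [((335,140),(345,238)),((428,236),(261,300)),((405,66),(441,262))]: print(tri([T,S],[a,b]))
go(.3685,.334,.30,121.6)
E
```

```text
(array([0.56727573, 0.15105549, 0.10860065]), [1.4117180737382184, 1.2991327217756665])
(array([ 0.40788342, -0.00193087,  0.0949098 ]), [2.6056743438092234, 2.8780183809772057])
(array([0.69170067, 0.02975218, 0.1393784 ]), [1.317017255089136, 1.44391055470574])
at [0.2233 0.6104 0.4045] [-179.98    0.    159.91] q7 -3.3 w 0.0874 F [-0.   0.4  0.5]
xyz cm [-23.13 -20.96  10.46] twist [-2.000e-02  1.000e-02  3.831e+01]
```

>>> {"op": "servo_tool", "data": {
  "plan": [
    {"xyz":[-23.1,-21,10.5],"twist":[0,0,38.3],"jaw":0.3},
    {"xyz":[-23.1,-21,10.5],"twist":[0,0,38.3],"jaw":0.3},
    {"xyz":[-23.1,-21,10.5],"twist":[0,0,38.3],"jaw":0.3},
    {"xyz":[-23.1,-21,10.5],"twist":[0,0,38.3],"jaw":0.3},
    {"xyz":[-23.1,-21,10.5],"twist":[0,0,38.3],"jaw":0.3},
    {"xyz":[-23.1,-21,10.5],"twist":[0,0,38.3],"jaw":0.3},
    {"xyz":[-23.1,-21,10.5],"twist":[0,0,38.3],"jaw":0.3},
    {"xyz":[-23.1,-21,10.5],"twist":[0,0,38.3],"jaw":0.3},
    {"xyz":[-23.1,-21,10.5],"twist":[0,0,38.3],"jaw":0.3},
    {"xyz":[-23.1,-21,10.5],"twist":[0,0,38.3],"jaw":0.3}
  ]
}}

```text
time_s: 1.18
tool_pos: [0.3692, 0.3315, 0.2993]
tool_rot: [-179.9, 0.0, 121.3]
force: [0.1, 1.0, 1.5]
grip_width: 0.0607
grasp_force: 0.0
```

>>> {"op": "servo_tool", "data": {
  "plan": [
    {"xyz":[0,0,0],"twist":[0,0,0],"jaw":0.3},
    {"xyz":[0,0,0],"twist":[0,0,0],"jaw":0.3}
  ]
}}

```text
time_s: 1.35
tool_pos: [0.3676, 0.3352, 0.3003]
tool_rot: [179.9, -0.0, 121.7]
force: [-0.1, 1.3, 0.0]
grip_width: 0.0609
grasp_force: 0.0
```

```bash
python3 - <<'E'
from h import *
W=env.read_camera("wrist");cv2.imwrite("pics/w1.png",cv2.resize(W["img"][:,:,::-1],None,fx=1.4,fy=1.4,interpolation=cv2.INTER_CUBIC))
go(.3685,.334,.30,121.6)
for n,p in dict(sl=(.3685,.334,.022),pl=(.399,.284,.018),tip=(.454,.129,.11)).items(): print(n,proj(W,p)*1.4)
E
```

```text
at [0.3675 0.3353 0.3003] [ 1.7994e+02 -4.0000e-02  1.2175e+02] q7 -12.9 w 0.0605 F [-0.5  0.5  0.1]
xyz cm [-0.16  0.01  0.03] twist [ 0.06 -0.04  0.15]
sl [[383.08010542 295.87904997]]
pl [[382.72302225 371.45474216]]
tip [[328.27439835 667.26994337]]
```

View pics/w1.png

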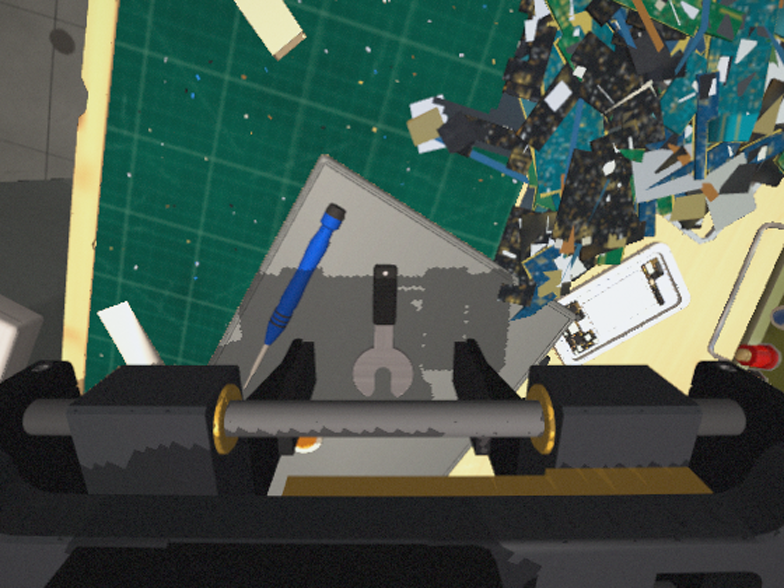

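The sleeve centre is at (385,295) and the plate at (382,372), in line with the tool to about 1.5 mm. Going down on the handle.

>>> {"op": "servo_tool", "data": {
  "plan": [
    {"xyz":[-0.2,0.15,4],"twist":[0,0,1],"jaw":0.5},
    {"xyz":[-0.2,0.15,7],"twist":[0,0,1],"jaw":0.5},
    {"xyz":[-0.2,0.15,9],"twist":[0,0,1],"jaw":0.5},
    {"xyz":[-0.2,0.15,10],"twist":[0,0,1],"jaw":0.5},
    {"xyz":[-0.2,0.15,10.2],"twist":[0,0,1],"jaw":0.5},
    {"xyz":[-0.2,0.15,10.2],"twist":[0,0,1],"jaw":0.5}
  ]
}}

```text
time_s: 1.9
tool_pos: [0.3703, 0.3337, 0.1979]
tool_rot: [-180.0, -0.0, 120.7]
force: [0.0, 0.4, 0.9]
grip_width: 0.0438
grasp_force: 0.0
```

>>> {"op": "servo_tool", "data": {
  "plan": [
    {"xyz":[0,0,0],"twist":[0,0,0],"jaw":0.5},
    {"xyz":[0,0,0],"twist":[0,0,0],"jaw":0.5},
    {"xyz":[0,0,0],"twist":[0,0,0],"jaw":0.5}
  ]
}}

```text
time_s: 2.15
tool_pos: [0.371, 0.3335, 0.1991]
tool_rot: [179.9, -0.0, 120.6]
force: [0.2, 0.1, 0.5]
grip_width: 0.0435
grasp_force: 0.0
```

>>> {"op": "servo_tool", "data": {
  "plan": [
    {"xyz":[0,0,0.25],"twist":[0,0,0],"jaw":0.5},
    {"xyz":[0,0,0.25],"twist":[0,0,0],"jaw":0.5},
    {"xyz":[0,0,0.25],"twist":[0,0,0],"jaw":1},
    {"xyz":[0,0,0.25],"twist":[0,0,0],"jaw":1},
    {"xyz":[0,0,0.25],"twist":[0,0,0],"jaw":1},
    {"xyz":[0,0,0.25],"twist":[0,0,0],"jaw":1},
    {"xyz":[0,0,0.25],"twist":[0,0,0],"jaw":1},
    {"xyz":[0,0,0.25],"twist":[0,0,0],"jaw":1}
  ],
  "newtons": 40
}}

```text
time_s: 2.82
tool_pos: [0.3707, 0.3331, 0.1957]
tool_rot: [180.0, -0.0, 120.6]
force: [-0.2, -0.3, 4.6]
grip_width: 0.0155
grasp_force: 40.7
```

>>> {"op": "servo_tool", "data": {
  "plan": [
    {"xyz":[0,0,-3],"twist":[0,0,0],"jaw":1},
    {"xyz":[0,0,-6],"twist":[0,0,0],"jaw":1},
    {"xyz":[0,0,-9],"twist":[0,0,0],"jaw":1},
    {"xyz":[0,0,-9],"twist":[0,0,0],"jaw":1},
    {"xyz":[0,0,-9],"twist":[0,0,0],"jaw":1}
  ]
}}

```text
time_s: 3.23
tool_pos: [0.3709, 0.3333, 0.2866]
tool_rot: [179.8, -0.1, 120.6]
force: [-0.8, 0.2, -1.4]
grip_width: 0.0158
grasp_force: 40.0
```

```bash
python3 - <<'E'
from h import *
o=env.get_obs();print(o)
ims=[]
for n in ("wrist","side"):
    c=env.read_camera(n);im=c["img"][:,:,::-1]
    ims.append(cv2.resize(im[100:320,180:380] if n=="wrist" else im[150:300,200:336],(400,440),interpolation=cv2.INTER_CUBIC))
cv2.imwrite("pics/g2.png",np.hstack(ims))
E
```

```text
{'time_s': 3.2333, 'qpos': array([-54.45399984,   5.30186303,   9.94644718, 112.9717397 ,
        -1.05585061,  61.60433723, -13.44839129]), 'joint_velocities': array([-0.03636347,  1.91602305, -0.19087521,  2.74057526, -0.23059892,
       -0.11795718,  0.07036324]), 'effort': array([ 4.00497182e-02, -3.45595551e+01,  6.39915727e-01, -2.97702330e+01,
       -2.60848057e-02,  9.16100718e-03, -1.16882261e-02]), 'tool_pos': array([0.37092913, 0.33327966, 0.28658974]), 'tool_rot': array([ 1.79804152e+02, -6.33719389e-02,  1.20602121e+02]), 'force': array([-0.831487  ,  0.20106808, -1.39128131]), 'wrist_torque': array([-0.04945079,  0.0726178 ,  0.00481067]), 'grasp_force': 39.965452551841736, 'grip_width': 0.015798726258482578}
```

View pics/g2.png

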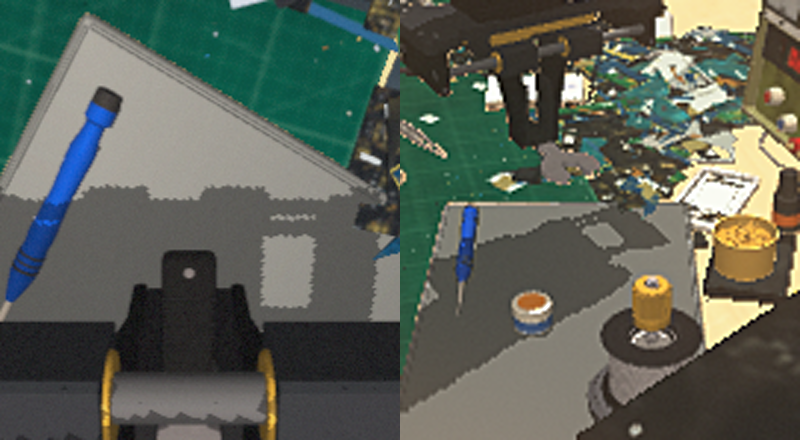

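The keeper is held flat by its sleeve and lifted. Moving to the pre-insertion point.

>>> {"op": "servo_tool", "data": {
  "plan": [
    {"xyz":[-3,-0.9,0],"twist":[0,0,0],"jaw":1},
    {"xyz":[-6,-1.7,0],"twist":[0,0,0],"jaw":1},
    {"xyz":[-9,-2.6,0],"twist":[0,0,0],"jaw":1},
    {"xyz":[-11,-3.1,0],"twist":[0,0,0],"jaw":1},
    {"xyz":[-11.5,-3.3,0],"twist":[0,0,0],"jaw":1},
    {"xyz":[-11.5,-3.3,1.5],"twist":[0,0,0],"jaw":1},
    {"xyz":[-11.5,-3.3,2.5],"twist":[0,0,0],"jaw":1},
    {"xyz":[-11.5,-3.3,2.5],"twist":[0,0,0],"jaw":1},
    {"xyz":[-11.5,-3.3,2.5],"twist":[0,0,0],"jaw":1}
  ]
}}

```text
time_s: 4.08
tool_pos: [0.3998, 0.2175, 0.2589]
tool_rot: [-179.8, 0.0, 120.7]
force: [-0.7, 0.4, -0.3]
grip_width: 0.0154
grasp_force: 40.0
```

```bash
python3 - <<'E'
from h import *
go(.4016,.2173,.2535,120.6)
T=env.read_camera("top");S=env.read_camera("side")
ims=[]
a=T["img"][180:260,290:370,::-1];b=S["img"][215:275,230:310,::-1]
a=cv2.resize(a,(400,400),interpolation=cv2.INTER_CUBIC);b=cv2.resize(b,(400,300),interpolation=cv2.INTER_CUBIC)
b=cv2.copyMakeBorder(b,0,100,0,0,cv2.BORDER_CONSTANT)
cv2.imwrite("pics/p3.png",np.hstack([a,b]))
E
```

```text
at [0.3998 0.2175 0.2589] [-1.7982e+02  2.0000e-02  1.2067e+02] q7 -0.6 w 0.0154 F [-0.7  0.4 -0.3]
xyz cm [-0.11  0.14  0.54] twist [-0.18  0.02  0.07]
```

View pics/p3.png

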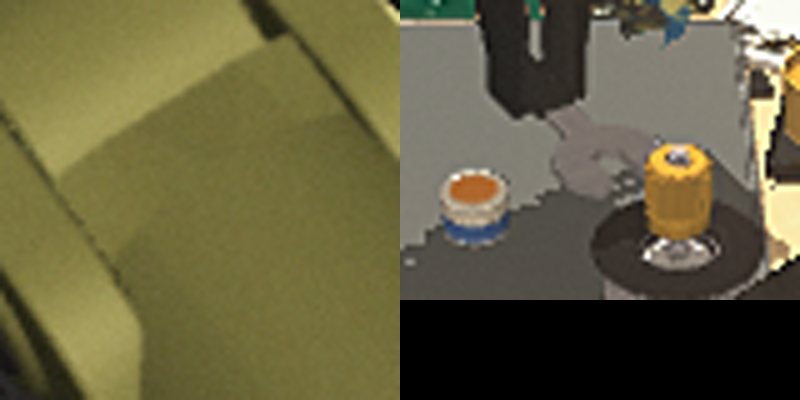

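The top view is blocked by the arm. In the side view the plate lies left of the nut with its slot near (610,160). I'll drop to insertion height and overlay the predicted outline.

>>> {"op": "servo_tool", "data": {
  "plan": [
    {"xyz":[-0.1,0.1,0.5],"twist":[-0.2,0,0],"jaw":1},
    {"xyz":[-0.1,0.1,0.5],"twist":[-0.2,0,0],"jaw":1},
    {"xyz":[-0.1,0.1,0.5],"twist":[-0.2,0,0],"jaw":1},
    {"xyz":[-0.1,0.1,0.5],"twist":[-0.2,0,0],"jaw":1}
  ]
}}

```text
time_s: 4.52
tool_pos: [0.402, 0.2168, 0.2554]
tool_rot: [179.8, -0.0, 120.6]
force: [-0.4, -0.2, -0.7]
grip_width: 0.0155
grasp_force: 40.0
```

```bash
python3 - <<'E'
from h import *
go(.4016,.2173,.2535,120.6)
o=env.get_obs();p=o["tool_pos"];a=np.radians(o["tool_rot"][2]+180);ux=np.array([np.cos(a),np.sin(a)]);uy=np.array([-ux[1],ux[0]])
S=env.read_camera("side");k=8;u0,v0=245,205
im=cv2.resize(S["img"][v0:v0+72,u0:u0+98,::-1],None,fx=k,fy=k,interpolation=cv2.INTER_CUBIC)
def dr(P,col):
    q=((proj(S,P)-[u0,v0]+.5)*k).round().astype(int);cv2.polylines(im,[q.reshape(-1,1,2)],False,col,1,cv2.LINE_AA)
c=p[:2]+.057*ux;zb=p[2]-.1827
L=[(22*np.cos(t),22*np.sin(t)) for t in np.radians(np.arange(35,326,5))]
L=[(19,-6),(-0,-6),(-6,0),(0,6),(19,6)]+L
dr([np.r_[c+(x*ux+y*uy)/1e3,zb+.005] for x,y in L],(0,255,0))
sp=np.array([.4535,.1295]);th=np.linspace(0,2*np.pi,60)
for r,z,col in((.032,.069,(255,0,0)),(.012,.1055,(0,0,255)),(.012,.0775,(0,0,255)),(.004,.110,(255,255,0))):
    dr(np.c_[sp[0]+r*np.cos(th),sp[1]+r*np.sin(th),0*th+z],col)
cv2.imwrite("pics/p4.png",im)
E
```

```text
at [0.402  0.2168 0.2554] [179.78  -0.   120.6 ] q7 -0.3 w 0.0155 F [-0.4 -0.2 -0.7]
xyz cm [ 0.06 -0.02  0.19] twist [ 0.22 -0.    0.  ]
```

View pics/p4.png

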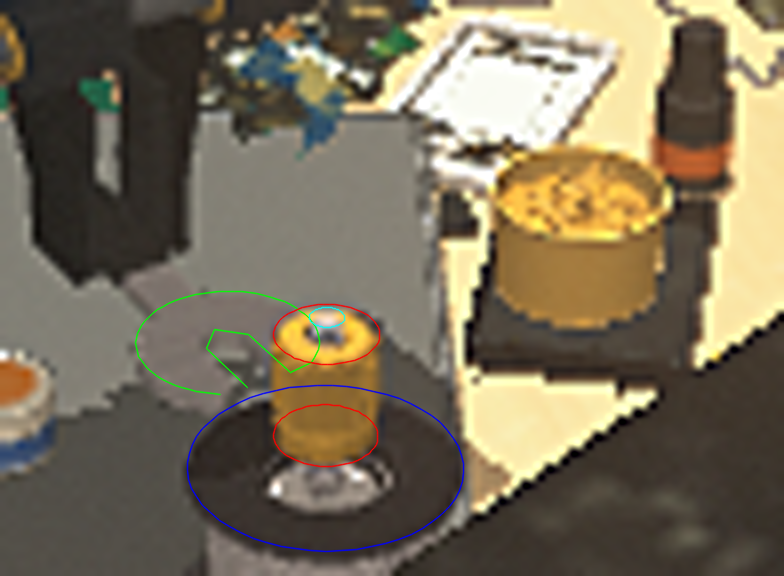

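The overlay agrees with the stand and the plate to about 1 mm, so the slot is lined up. Sliding in.

>>> {"op": "servo_tool", "data": {
  "plan": [
    {"xyz":[0,0,0.2],"twist":[0.2,0,0],"jaw":1},
    {"xyz":[0,0,0.2],"twist":[0.2,0,0],"jaw":1},
    {"xyz":[-0.7,0,0.2],"twist":[0.2,0,0],"jaw":1},
    {"xyz":[-1.3,0,0.2],"twist":[0.2,0,0],"jaw":1},
    {"xyz":[-1.8,0,0.2],"twist":[0.2,0,0],"jaw":1},
    {"xyz":[-2.2,0,0.2],"twist":[0.2,0,0],"jaw":1},
    {"xyz":[-2.4,0,0.2],"twist":[0.2,0,0],"jaw":1},
    {"xyz":[-2.4,0,0.2],"twist":[0.2,0,0],"jaw":1}
  ]
}}

```text
time_s: 5.23
tool_pos: [0.4146, 0.1954, 0.2533]
tool_rot: [180.0, 0.0, 120.5]
force: [-0.4, 0.5, -0.8]
grip_width: 0.0158
grasp_force: 40.0
```

>>> {"op": "servo_tool", "data": {
  "plan": [
    {"xyz":[-0.4,0,0],"twist":[0,0,0],"jaw":1},
    {"xyz":[-0.8,0,0],"twist":[0,0,0],"jaw":1},
    {"xyz":[-1.0,0,0],"twist":[0,0,0],"jaw":1},
    {"xyz":[-1.0,0,0],"twist":[0,0,0],"jaw":1}
  ]
}}

```text
time_s: 5.57
tool_pos: [0.4196, 0.187, 0.2533]
tool_rot: [180.0, 0.0, 120.6]
force: [1.0, 0.5, 0.2]
grip_width: 0.0157
grasp_force: 40.0
```

>>> {"op": "servo_tool", "data": {
  "plan": [
    {"xyz":[-0.4,0,0],"twist":[0,0,0],"jaw":1},
    {"xyz":[-0.8,0,0],"twist":[0,0,0],"jaw":1},
    {"xyz":[-1.0,0,0],"twist":[0,0,0],"jaw":1},
    {"xyz":[-1.0,0,0],"twist":[0,0,0],"jaw":1},
    {"xyz":[-1.0,0,0],"twist":[0,0,0],"jaw":1}
  ]
}}

```text
time_s: 5.98
tool_pos: [0.4245, 0.1788, 0.2533]
tool_rot: [180.0, -0.0, 120.6]
force: [0.6, 0.2, -0.7]
grip_width: 0.0156
grasp_force: 40.0
```

>>> {"op": "servo_tool", "data": {
  "plan": [
    {"xyz":[-0.1,0,0],"twist":[0,0,0],"jaw":1},
    {"xyz":[-0.2,0,0],"twist":[0,0,0],"jaw":1},
    {"xyz":[-0.2,0,0],"twist":[0,0,0],"jaw":1}
  ]
}}

```text
time_s: 6.23
tool_pos: [0.4255, 0.1771, 0.2533]
tool_rot: [180.0, 0.0, 120.6]
force: [-0.5, -0.3, -1.4]
grip_width: 0.0153
grasp_force: 40.0
```

>>> {"op": "servo_tool", "data": {
  "plan": [
    {"xyz":[-0.1,0,0],"twist":[0,0,0],"jaw":1},
    {"xyz":[-0.1,0,0],"twist":[0,0,0],"jaw":1}
  ]
}}

```text
time_s: 6.4
tool_pos: [0.4258, 0.1765, 0.2533]
tool_rot: [180.0, -0.0, 120.6]
force: [-1.1, 1.3, -0.6]
grip_width: 0.0157
grasp_force: 40.0
```

>>> {"op": "servo_tool", "data": {
  "plan": [
    {"xyz":[-0.1,0,0],"twist":[0,0,0],"jaw":1},
    {"xyz":[-0.1,0,0],"twist":[0,0,0],"jaw":1}
  ]
}}

```text
time_s: 6.57
tool_pos: [0.426, 0.1762, 0.2533]
tool_rot: [-180.0, -0.1, 120.6]
force: [-2.8, 3.3, -0.3]
grip_width: 0.0156
grasp_force: 40.0
```

>>> {"op": "servo_tool", "data": {
  "plan": [
    {"xyz":[0.2,0,0],"twist":[0,0,0],"jaw":1},
    {"xyz":[0.2,0,0.1],"twist":[0,0,0],"jaw":1},
    {"xyz":[0.2,0,0.15],"twist":[0,0,0],"jaw":1},
    {"xyz":[0.2,0,0.18],"twist":[0,0,0],"jaw":1},
    {"xyz":[0.2,0,0.18],"twist":[0,0,0],"jaw":1}
  ]
}}

```text
time_s: 6.98
tool_pos: [0.4256, 0.1768, 0.2516]
tool_rot: [180.0, 0.0, 120.6]
force: [-0.3, -1.3, 0.6]
grip_width: 0.0154
grasp_force: 40.0
```

>>> {"op": "servo_tool", "data": {
  "plan": [
    {"xyz":[0,0,0.02],"twist":[0,0,0],"jaw":0.6},
    {"xyz":[0,0,0.02],"twist":[0,0,0],"jaw":0.6},
    {"xyz":[0,0,0.02],"twist":[0,0,0],"jaw":0.6},
    {"xyz":[0,0,0.02],"twist":[0,0,0],"jaw":0.6},
    {"xyz":[0,0,-2],"twist":[0,0,0],"jaw":0.6},
    {"xyz":[0,0,-5],"twist":[0,0,0],"jaw":0.6},
    {"xyz":[0,0,-8],"twist":[0,0,0],"jaw":0.6},
    {"xyz":[0,0,-8],"twist":[0,0,0],"jaw":0.6},
    {"xyz":[0,0,-8],"twist":[0,0,0],"jaw":0.6}
  ]
}}

```text
time_s: 7.73
tool_pos: [0.4261, 0.1774, 0.3332]
tool_rot: [179.8, -0.0, 120.6]
force: [0.1, 0.3, -0.4]
grip_width: 0.0346
grasp_force: 0.0
```

```bash
python3 - <<'E'
from h import *
o=env.get_obs();go(.4535,.1295,.33,120.6);print(o["qpos"])
S=env.read_camera("side");W=env.read_camera("wrist")
a=cv2.resize(S["img"][215:295,235:325,::-1],None,fx=5,fy=5,interpolation=cv2.INTER_CUBIC)
b=cv2.resize(W["img"][120:420,130:430,::-1],(350,350));b=cv2.copyMakeBorder(b,0,50,0,0,cv2.BORDER_CONSTANT)
cv2.imwrite("pics/p5.png",np.hstack([a,b]))
E
```

```text
at [0.4261 0.1774 0.3332] [ 1.7975e+02 -2.0000e-02  1.2060e+02] q7 4.1 w 0.0346 F [ 0.1  0.3 -0.4]
xyz cm [-5.52 -0.08  0.32] twist [ 0.25 -0.02  0.  ]
[-44.61736809  -2.43304428  18.38987017 114.8906413    0.79302209
  67.1737154    4.05470108]
```

View pics/p5.png

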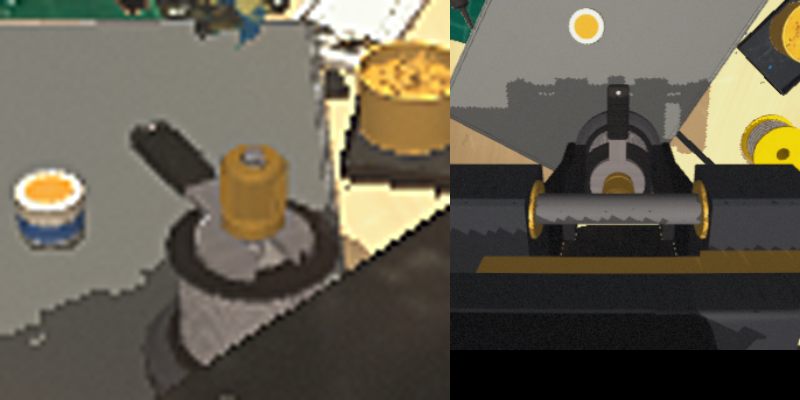

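The keeper is flat and home: in the side crop its slot arms straddle the spindle at (265,240) and the handle points to (165,150). Next I'll move over the nut and wind the wrist back before gripping.

>>> {"op": "servo_tool", "data": {
  "plan": [
    {"xyz":[-5.5,-0.05,0],"twist":[0.2,0,-70],"jaw":0.5},
    {"xyz":[-5.5,-0.05,0],"twist":[0.2,0,-70],"jaw":0.5},
    {"xyz":[-5.5,-0.05,0],"twist":[0.2,0,-70],"jaw":0.5},
    {"xyz":[-5.5,-0.05,0],"twist":[0.2,0,-70],"jaw":0.5},
    {"xyz":[-5.5,-0.05,0],"twist":[0.2,0,-70],"jaw":0.5},
    {"xyz":[-5.5,-0.05,0],"twist":[0.2,0,-70],"jaw":0.5},
    {"xyz":[-5.5,-0.05,0],"twist":[0.2,0,-70],"jaw":0.5},
    {"xyz":[-5.5,-0.05,0],"twist":[0.2,0,-70],"jaw":0.5},
    {"xyz":[-5.5,-0.05,0],"twist":[0.2,0,-70],"jaw":0.5},
    {"xyz":[-5.5,-0.05,0],"twist":[0.2,0,-70],"jaw":0.5}
  ]
}}

```text
time_s: 8.67
tool_pos: [0.4524, 0.1294, 0.3297]
tool_rot: [-179.8, -0.3, -169.0]
force: [0.0, -0.2, 0.8]
grip_width: 0.0435
grasp_force: 0.0
```

>>> {"op": "servo_tool", "data": {
  "plan": [
    {"xyz":[0,0,0],"twist":[0,0,-70],"jaw":0.5},
    {"xyz":[0,0,0],"twist":[0,0,-70],"jaw":0.5},
    {"xyz":[0,0,0],"twist":[0,0,-70],"jaw":0.5},
    {"xyz":[0,0,0],"twist":[0,0,-70],"jaw":0.5},
    {"xyz":[0,0,0],"twist":[0,0,-70],"jaw":0.5},
    {"xyz":[0,0,0],"twist":[0,0,-70],"jaw":0.5},
    {"xyz":[0,0,0],"twist":[0,0,-70],"jaw":0.5},
    {"xyz":[0,0,0],"twist":[0,0,-70],"jaw":0.5},
    {"xyz":[0,0,0],"twist":[0,0,-70],"jaw":0.5},
    {"xyz":[0,0,0],"twist":[0,0,-70],"jaw":0.5}
  ]
}}

```text
time_s: 9.5
tool_pos: [0.4524, 0.1294, 0.3297]
tool_rot: [179.8, -0.3, -99.1]
force: [-0.0, 1.1, 0.2]
grip_width: 0.0435
grasp_force: 0.0
```

```bash
python3 - <<'E'
from h import *
go(.4537,.1292,.2635,-19.4-90);print(env.get_obs()["qpos"])
E
```

```text
at [0.4524 0.1294 0.3297] [179.81  -0.29 -99.05] q7 151.4 w 0.0435 F [-0.   1.1  0.2]
xyz cm [-0.03 -0.16  6.62] twist [ 0.17 -0.31 10.35]
[-42.95128214  -1.02014138  23.61343605 113.99074673   0.6240818
  67.25585931 151.362499  ]
```

>>> {"op": "servo_tool", "data": {
  "plan": [
    {"xyz":[0,-0.15,2],"twist":[0.1,-0.3,1],"jaw":0.5},
    {"xyz":[0,-0.15,4],"twist":[0.1,-0.3,1],"jaw":0.5},
    {"xyz":[0,-0.15,5.5],"twist":[0.1,-0.3,1],"jaw":0.5},
    {"xyz":[0,-0.15,6.4],"twist":[0.1,-0.3,1],"jaw":0.5},
    {"xyz":[0,-0.15,6.6],"twist":[0.1,-0.3,1],"jaw":0.5},
    {"xyz":[0,-0.15,6.6],"twist":[0.1,-0.3,1],"jaw":0.5},
    {"xyz":[0,-0.15,6.6],"twist":[0.1,-0.3,1],"jaw":0.5}
  ]
}}

```text
time_s: 10.08
tool_pos: [0.4546, 0.1292, 0.2657]
tool_rot: [-179.9, 0.1, -100.4]
force: [0.3, 0.6, -0.0]
grip_width: 0.0436
grasp_force: 0.0
```

>>> {"op": "servo_tool", "data": {
  "plan": [
    {"xyz":[0,0,0],"twist":[0,0,0],"jaw":1},
    {"xyz":[0,0,0],"twist":[0,0,0],"jaw":1},
    {"xyz":[0,0,0],"twist":[0,0,0],"jaw":1},
    {"xyz":[0,0,0],"twist":[0,0,0],"jaw":1},
    {"xyz":[0,0,0],"twist":[0,0,0],"jaw":1},
    {"xyz":[0,0,0],"twist":[0,0,0],"jaw":1}
  ],
  "newtons": 25
}}

```text
time_s: 10.58
tool_pos: [0.4544, 0.1293, 0.2658]
tool_rot: [-179.9, 0.1, -100.4]
force: [0.1, -0.0, 1.9]
grip_width: 0.0234
grasp_force: 25.0
```

```bash
python3 - <<'E'
from h import *
go(.4537,.1292,.2635,-100);o=env.get_obs();print(o["qpos"],o["wrist_torque"],o["grasp_force"])
E
```

```text
at [0.4544 0.1293 0.2658] [-1.7994e+02  1.5000e-01 -1.0039e+02] q7 152.2 w 0.0234 F [ 0.1 -0.   1.9]
xyz cm [0.02 0.07 0.23] twist [-0.06  0.15 -0.39]
[-42.19284336   3.43539244  23.92939015 117.88953819  -1.74525169
  58.85950205 152.2044441 ] [0.13561608 0.32393565 0.01442773] 24.995924974791706
```

The nut is gripped at 23.4 mm with no side force. Running it down with +twist (clockwise from above), following its 1.2 mm drop per 70°.

>>> {"op": "servo_tool", "data": {
  "plan": [
    {"xyz":[0,0,0.01],"twist":[0,0,7],"jaw":1},
    {"xyz":[0,0,0.02],"twist":[0,0,14],"jaw":1},
    {"xyz":[0,0,0.04],"twist":[0,0,21],"jaw":1},
    {"xyz":[0,0,0.05],"twist":[0,0,28],"jaw":1},
    {"xyz":[0,0,0.06],"twist":[0,0,35],"jaw":1},
    {"xyz":[0,0,0.07],"twist":[0,0,42],"jaw":1},
    {"xyz":[0,0,0.08],"twist":[0,0,49],"jaw":1},
    {"xyz":[0,0,0.09],"twist":[0,0,56],"jaw":1},
    {"xyz":[0,0,0.11],"twist":[0,0,63],"jaw":1},
    {"xyz":[0,0,0.12],"twist":[0,0,70],"jaw":1}
  ]
}}

```text
time_s: 11.42
tool_pos: [0.455, 0.1286, 0.2647]
tool_rot: [180.0, 0.2, -170.8]
force: [0.9, -2.9, 2.2]
grip_width: 0.0234
grasp_force: 25.0
```

```bash
python3 - <<'E'
from h import *
go(.4537,.1292,.2635,-170);o=env.get_obs();print(o["qpos"],o["wrist_torque"],o["grasp_force"])
E
```

```text
at [0.455  0.1286 0.2647] [ 179.97    0.19 -170.76] q7 82.1 w 0.0234 F [ 0.9 -2.9  2.2]
xyz cm [0.12 0.08 0.12] twist [ 0.03  0.19 -0.76]
[-44.62324333   3.54327476  26.54809915 118.00575402  -1.85876886
  58.64508596  82.08768666] [-0.46851002 -0.22507452  0.03135705] 24.990105307660997
```

>>> {"op": "servo_tool", "data": {
  "plan": [
    {"xyz":[0,0,0.01],"twist":[0,0,7],"jaw":1},
    {"xyz":[0,0,0.02],"twist":[0,0,14],"jaw":1},
    {"xyz":[0,0,0.04],"twist":[0,0,21],"jaw":1},
    {"xyz":[0,0,0.05],"twist":[0,0,28],"jaw":1},
    {"xyz":[0,0,0.06],"twist":[0,0,35],"jaw":1},
    {"xyz":[0,0,0.07],"twist":[0,0,42],"jaw":1},
    {"xyz":[0,0,0.08],"twist":[0,0,49],"jaw":1},
    {"xyz":[0,0,0.09],"twist":[0,0,56],"jaw":1},
    {"xyz":[0,0,0.11],"twist":[0,0,63],"jaw":1},
    {"xyz":[0,0,0.12],"twist":[0,0,70],"jaw":1}
  ]
}}

```text
time_s: 12.25
tool_pos: [0.4547, 0.1276, 0.2634]
tool_rot: [179.9, 0.1, 119.2]
force: [-1.1, -4.8, 3.0]
grip_width: 0.0235
grasp_force: 25.0
```

>>> {"op": "servo_tool", "data": {
  "plan": [
    {"xyz":[0,0,0.01],"twist":[0,0,7],"jaw":1},
    {"xyz":[0,0,0.02],"twist":[0,0,14],"jaw":1},
    {"xyz":[0,0,0.04],"twist":[0,0,21],"jaw":1},
    {"xyz":[0,0,0.05],"twist":[0,0,28],"jaw":1},
    {"xyz":[0,0,0.06],"twist":[0,0,35],"jaw":1},
    {"xyz":[0,0,0.07],"twist":[0,0,42],"jaw":1},
    {"xyz":[0,0,0.08],"twist":[0,0,49],"jaw":1}
  ]
}}

```text
time_s: 12.83
tool_pos: [0.4542, 0.1276, 0.2624]
tool_rot: [-180.0, 0.0, 70.2]
force: [-3.4, -4.4, 6.2]
grip_width: 0.0231
grasp_force: 25.0
```

```bash
python3 - <<'E'
from h import *
go(.4537,.1292,.2635,70);o=env.get_obs();print(o["wrist_torque"],o["grasp_force"])
E
```

```text
at [0.4542 0.1276 0.2624] [-1.7998e+02  4.0000e-02  7.0210e+01] q7 -36.5 w 0.0231 F [-3.4 -4.4  6.2]
xyz cm [ 0.13 -0.1  -0.11] twist [-0.02  0.04  0.21]
[-1.08897923  0.80842675  0.0691191 ] 24.98967306688428
```

>>> {"op": "servo_tool", "data": {
  "plan": [
    {"xyz":[-0.08,-0.03,0.01],"twist":[0,0,7],"jaw":1},
    {"xyz":[-0.08,-0.03,0.02],"twist":[0,0,14],"jaw":1},
    {"xyz":[-0.08,-0.03,0.02],"twist":[0,0,14],"jaw":1}
  ]
}}

```text
time_s: 13.08
tool_pos: [0.4538, 0.1275, 0.2623]
tool_rot: [180.0, -0.0, 56.4]
force: [-2.1, -4.7, 4.6]
grip_width: 0.0233
grasp_force: 25.0
```

```bash
python3 - <<'E'
from h import *
go(.4537,.1292,.2635,55);o=env.get_obs();print(o["wrist_torque"],o["grasp_force"])
E
```

```text
at [0.4538 0.1275 0.2623] [ 1.800e+02 -3.000e-02  5.639e+01] q7 -50.2 w 0.0233 F [-2.1 -4.7  4.6]
xyz cm [ 0.13 -0.1  -0.12] twist [ 0.   -0.03  1.39]
[-0.99227271  0.59365896 -0.02762133] 24.998329700902104
```

>>> {"op": "servo_tool", "data": {
  "plan": [
    {"xyz":[0,0,0.01],"twist":[0,0,7],"jaw":1},
    {"xyz":[0,0,0.02],"twist":[0,0,14],"jaw":1},
    {"xyz":[0,0,0.02],"twist":[0,0,14],"jaw":1}
  ]
}}

```text
time_s: 13.33
tool_pos: [0.4536, 0.1277, 0.262]
tool_rot: [-180.0, -0.0, 42.5]
force: [-2.8, -3.9, 5.2]
grip_width: 0.0232
grasp_force: 25.0
```

```bash
python3 - <<'E'
from h import *
go(.4537,.1292,.2635,40);o=env.get_obs();print(o["wrist_torque"],o["grasp_force"])
E
```

```text
at [0.4536 0.1277 0.262 ] [-1.7997e+02 -2.0000e-02  4.2500e+01] q7 -64.1 w 0.0232 F [-2.8 -3.9  5.2]
xyz cm [ 0.11 -0.1  -0.15] twist [-0.03 -0.02  2.5 ]
[-0.89490037  0.75580367 -0.0512586 ] 24.998080101795495
```

>>> {"op": "servo_tool", "data": {
  "plan": [
    {"xyz":[0,0,0.01],"twist":[0,0,7],"jaw":1},
    {"xyz":[0,0,0.02],"twist":[0,0,14],"jaw":1},
    {"xyz":[0,0,0.02],"twist":[0,0,14],"jaw":1}
  ]
}}

```text
time_s: 13.58
tool_pos: [0.4535, 0.1279, 0.2618]
tool_rot: [-179.9, -0.0, 28.5]
force: [-3.3, -3.1, 5.7]
grip_width: 0.0234
grasp_force: 25.0
```

```bash
python3 - <<'E'
from h import *
go(.4537,.1292,.2635,28.5);o=env.get_obs();print(o["wrist_torque"],o["effort"][6])
E
```

```text
at [0.4535 0.1279 0.2618] [-179.95   -0.     28.5 ] q7 -78.0 w 0.0234 F [-3.3 -3.1  5.7]
xyz cm [ 0.08 -0.11 -0.17] twist [-0.05 -0.    0.  ]
[-0.80146819  0.86205786 -0.04274839] -1.0874523594975471
```

>>> {"op": "servo_tool", "data": {
  "plan": [
    {"xyz":[0,0,0.01],"twist":[0,0,7],"jaw":1},
    {"xyz":[0,0,0.02],"twist":[0,0,14],"jaw":1},
    {"xyz":[0,0,0.02],"twist":[0,0,14],"jaw":1}
  ]
}}

```text
time_s: 13.83
tool_pos: [0.4539, 0.1282, 0.2618]
tool_rot: [-179.9, -0.1, 14.7]
force: [-2.7, -2.4, 6.5]
grip_width: 0.0234
grasp_force: 25.0
```

```bash
python3 - <<'E'
from h import *
go(.4537,.1292,.2635,14.5);o=env.get_obs();print(o["wrist_torque"],o["effort"][6])
E
```

```text
at [0.4539 0.1282 0.2618] [-1.7994e+02 -9.0000e-02  1.4650e+01] q7 -91.9 w 0.0234 F [-2.7 -2.4  6.5]
xyz cm [ 0.01 -0.1  -0.17] twist [-0.06 -0.09  0.15]
[-0.68810007  0.62322041  0.24126435] -1.461498700082302
```

>>> {"op": "servo_tool", "data": {
  "plan": [
    {"xyz":[0,0,0],"twist":[0,0,7],"jaw":1},
    {"xyz":[0,0,0],"twist":[0,0,7],"jaw":1},
    {"xyz":[0,0,0],"twist":[0,0,7],"jaw":1}
  ]
}}

```text
time_s: 14.08
tool_pos: [0.4545, 0.1283, 0.2618]
tool_rot: [-179.9, -0.2, 8.0]
force: [1.2, -3.2, 1.7]
grip_width: 0.0233
grasp_force: 25.0
```

```bash
python3 - <<'E'
from h import *
go(.4537,.1292,.2635,7.5);o=env.get_obs();print(o["wrist_torque"],o["effort"][6])
E
```

```text
at [0.4545 0.1283 0.2618] [-179.92   -0.21    7.96] q7 -98.5 w 0.0233 F [ 1.2 -3.2  1.7]
xyz cm [-0.07 -0.1  -0.17] twist [-0.08 -0.21  0.46]
[-0.62333746 -0.28058411  0.06761618] -0.24619454517960548
```

>>> {"op": "servo_tool", "data": {
  "plan": [
    {"xyz":[0,0,0],"twist":[0,0,4],"jaw":1},
    {"xyz":[0,0,0],"twist":[0,0,8],"jaw":1}
  ],
  "newtons": 40
}}

```text
time_s: 14.25
tool_pos: [0.4545, 0.1283, 0.2619]
tool_rot: [-179.9, -0.2, -0.2]
force: [2.1, -2.8, 2.9]
grip_width: 0.0232
grasp_force: 40.0
```

```bash
python3 - <<'E'
from h import *
go(.4537,.1292,.2635,0);o=env.get_obs();print(o["wrist_torque"],o["effort"][6])
E
```

```text
at [0.4545 0.1283 0.2619] [-1.7992e+02 -2.0000e-01 -1.7000e-01] q7 -106.6 w 0.0232 F [ 2.1 -2.8  2.9]
xyz cm [-0.08 -0.09 -0.16] twist [-0.08 -0.2  -0.17]
[-0.69722049 -0.7430462   0.76756176] 0.1399094145745039
```

>>> {"op": "servo_tool", "data": {
  "plan": [
    {"xyz":[0,0,0],"twist":[0,0,4],"jaw":1},
    {"xyz":[0,0,0],"twist":[0,0,8],"jaw":1}
  ]
}}

```text
time_s: 14.42
tool_pos: [0.4544, 0.1283, 0.2619]
tool_rot: [-179.9, -0.2, -8.2]
force: [1.1, -4.1, 3.5]
grip_width: 0.0232
grasp_force: 40.0
```

```bash
python3 - <<'E'
from h import *
go(.4537,.1292,.2635,-8);o=env.get_obs();print(o["wrist_torque"],o["effort"][6])
E
```

```text
at [0.4544 0.1283 0.2619] [-1.7991e+02 -1.5000e-01 -8.1700e+00] q7 -114.6 w 0.0232 F [ 1.1 -4.1  3.5]
xyz cm [-0.08 -0.08 -0.16] twist [-0.09 -0.15 -0.17]
[-0.75383767 -0.22996267  0.81226882] 0.13991301879286766
```

Torque has saturated at 0.8 N m with the grip slipping, so the nut has bottomed. Backing it off 90°, plus about 2° for wind-up.

>>> {"op": "servo_tool", "data": {
  "plan": [
    {"xyz":[0,0,-0.01],"twist":[0,0,-7],"jaw":1},
    {"xyz":[0,0,-0.02],"twist":[0,0,-14],"jaw":1},
    {"xyz":[0,0,-0.03],"twist":[0,0,-21],"jaw":1},
    {"xyz":[0,0,-0.05],"twist":[0,0,-28],"jaw":1},
    {"xyz":[0,0,-0.06],"twist":[0,0,-35],"jaw":1},
    {"xyz":[0,0,-0.07],"twist":[0,0,-42],"jaw":1},
    {"xyz":[0,0,-0.08],"twist":[0,0,-46],"jaw":1},
    {"xyz":[0,0,-0.08],"twist":[0,0,-46],"jaw":1}
  ]
}}

```text
time_s: 15.08
tool_pos: [0.4543, 0.1284, 0.2626]
tool_rot: [-180.0, -0.2, 37.9]
force: [1.1, -2.3, 2.8]
grip_width: 0.023
grasp_force: 40.0
```

>>> {"op": "servo_tool", "data": {
  "plan": [
    {"xyz":[0,0,-0.01],"twist":[0,0,-7],"jaw":1},
    {"xyz":[0,0,-0.02],"twist":[0,0,-14],"jaw":1},
    {"xyz":[0,0,-0.03],"twist":[0,0,-21],"jaw":1},
    {"xyz":[0,0,-0.05],"twist":[0,0,-28],"jaw":1},
    {"xyz":[0,0,-0.06],"twist":[0,0,-35],"jaw":1},
    {"xyz":[0,0,-0.07],"twist":[0,0,-42],"jaw":1},
    {"xyz":[0,0,-0.08],"twist":[0,0,-46],"jaw":1},
    {"xyz":[0,0,-0.08],"twist":[0,0,-46],"jaw":1},
    {"xyz":[0,0,-0.08],"twist":[0,0,-46],"jaw":1}
  ]
}}

```text
time_s: 15.83
tool_pos: [0.4541, 0.1286, 0.2633]
tool_rot: [179.9, -0.2, 83.5]
force: [0.9, -0.8, 3.7]
grip_width: 0.0233
grasp_force: 40.0
```

```bash
python3 - <<'E'
from h import *
go(.4537,.1292,.2635,83);o=env.get_obs();print(o["wrist_torque"],o["grasp_force"])
S=env.read_camera("side")
cv2.imwrite("pics/p6.png",cv2.resize(S["img"][190:295,215:335,::-1],None,fx=5,fy=5,interpolation=cv2.INTER_CUBIC))
E
```

```text
at [0.4541 0.1286 0.2633] [ 1.7989e+02 -1.5000e-01  8.3510e+01] q7 -23.3 w 0.0233 F [ 0.9 -0.8  3.7]
xyz cm [ 0.06 -0.05 -0.02] twist [ 0.11 -0.15  0.51]
[-0.38451997 -0.1898887   0.0445283 ] 39.99982598237693
```

View pics/p6.png

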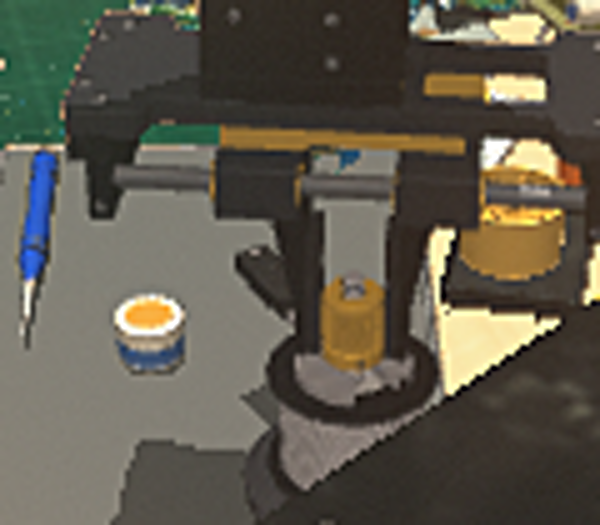

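The keeper is still home: its handle is at (265,275) and its slot arms lie on the flange around (340,385). The nut is held between the fingers at (353,325), and the tools and jars visible in the crop are where they were.

```bash
python3 -c "
from cell import env
print(env.sign_off())"
```

```text
the job is handed in; nothing more can be done
None
```

The job is handed in, with no verdict returned: the keeper is home on the reel and released, the nut was run down until it bottomed and then backed off about 90°, and the gripper still holds it at 40 N.

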